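# Reload an overlocker's thread stand

## Task

Get the overlocker's thread stand ready for threading: drop the spent cardboard core into the waste tub, and fit every loose cone holder onto a bare spindle, pressing and turning it until it drops over the fins and sits fully home on the base plate. Set every full thread cone upright on a fitted holder, one to a holder, all the way down on its flange, leaving the other things on the table where they are.

Things in the scene. Friction and masses are not known exactly. Their poses are not given: they have to be found in the camera images.
- stand: fixed grey base plate of the thread stand, 130 x 460 mm, top face 20 mm above the table; origin under its centre, on the table, y along the row of four spindles, which stand 100 mm apart on that line in any order
- spindle1: fixed upright steel pin, 12 mm in diameter, 100 mm tall above the plate, that already wears a dark holder, home and fixed for good, of the same size as the loose ones; the spent core stands over it at the start. Origin on its axis at the top face of the base plate, z up
- spindle2: bare spindle: fixed upright pin 12 mm in diameter, 100 mm tall. Origin on its axis at the top face of the base plate, z up. Round its foot four fins in a cross: 6 mm thick, tips 18 mm from the axis, 18 mm high. The cross is locked, but at any angle, different on each spindle, which this pose does not tell (its yaw is the plate's)
- spindle3: bare spindle: fixed upright pin 12 mm in diameter, 100 mm tall. Origin on its axis at the top face of the base plate, z up. Round its foot four fins in a cross: 6 mm thick, tips 18 mm from the axis, 18 mm high. The cross is locked, but at any angle, different on each spindle, which this pose does not tell (its yaw is the plate's)
- spindle4: bare spindle: fixed upright pin 12 mm in diameter, 100 mm tall. Origin on its axis at the top face of the base plate, z up. Round its foot four fins in a cross: 6 mm thick, tips 18 mm from the axis, 18 mm high. The cross is locked, but at any angle, different on each spindle, which this pose does not tell (its yaw is the plate's)
- holder1: loose dark cone holder, 70 g, upright; may be absent. Origin at the centre of its underside, z up. Flange 76 mm across, 8 mm thick; hub 52 mm across to 24 mm up; neck to grip 34 mm across, 28 to 64 mm up (top). Bore 16 mm right through. Underneath a cross socket 20 mm deep, slots 11 mm wide along x and y, reaching 20 mm from the axis
- holder2: same as holder1. On a spindle, with its socket out of line, it rides on the fins 18 mm too high; pressed with about 5 to 10 N and turned at most a quarter turn, it drops home: flange on the plate, its origin at the spindle's
- holder3: same as holder1; may be absent
- cone1: full cone of ecru thread, rigid, 160 g, upright; may be absent. 110 mm tall; 75 mm across at the foot, 51 mm at 95 mm up, then a bare core end 38 mm across. Origin at the centre of its foot, z up. Hollow right through: hole 56 mm at the foot, 28 mm at the top. It goes over spindle and holder; its foot rests on the holder's flange, 8 mm above the spindle's origin
- cone2: same as cone1; may be absent
- cone3: same as cone1; may be absent
- core: spent cone: a bare cardboard core, no thread, 30 g, 110 mm tall, outside diameter 62 mm at the foot, 35 mm at the top, wall 3 mm, hollow right through; at the start it stands over the holder on spindle1, its foot on the flange. Origin at the centre of its foot, z up
- core_mid (a point): point on the axis of the spent core, 55 mm above its foot
- bin: fixed open waste tub of white plastic, 170 x 170 mm, 100 mm high, wall and floor 5 mm; origin under its centre
- tape: round tape measure, 62 mm across, 18 mm high; leave alone; origin under its centre
- snips: thread snips, 120 mm long, 10 mm high; leave alone; origin under the middle
- pindish: small grey pin dish, 72 mm across, 22 mm high; leave alone; origin under its centre

How it is judged:
At the end, for the whole second after the job is handed in: Every holder is on a bare spindle (axis within 5 mm, underside within 4 mm of the plate), every cone over a spindle (within 8 mm) with its foot 4 to 13 mm above the plate, all upright within 0.08 rad and at rest; the middle of the spent core is inside the tub, below its rim (((horizontal distance between holder1 and spindle2 below 0.005 m and z of holder1 in the frame of spindle2 below 0.004 m) or (horizontal distance between holder1 and spindle3 below 0.005 m and z of holder1 in the frame of spindle3 below 0.004 m) or (horizontal distance between holder1 and spindle4 below 0.005 m and z of holder1 in the frame of spindle4 below 0.004 m)) and angle between each of holder1, holder2, holder3, cone1, cone2, cone3's own z axis and vertical below 0.08 rad and linear speed of each of holder1, holder2, holder3, cone1, cone2, cone3 below 0.02 m/s and ((horizontal distance between holder2 and spindle2 below 0.005 m and z of holder2 in the frame of spindle2 below 0.004 m) or (horizontal distance between holder2 and spindle3 below 0.005 m and z of holder2 in the frame of spindle3 below 0.004 m) or (horizontal distance between holder2 and spindle4 below 0.005 m and z of holder2 in the frame of spindle4 below 0.004 m)) and ((horizontal distance between holder3 and spindle2 below 0.005 m and z of holder3 in the frame of spindle2 below 0.004 m) or (horizontal distance between holder3 and spindle3 below 0.005 m and z of holder3 in the frame of spindle3 below 0.004 m) or (horizontal distance between holder3 and spindle4 below 0.005 m and z of holder3 in the frame of spindle4 below 0.004 m)) and ((horizontal distance between cone1 and spindle1 below 0.008 m and z of cone1 in the frame of spindle1 between 0.004 and 0.013 m) or (horizontal distance between cone1 and spindle2 below 0.008 m and z of cone1 in the frame of spindle2 between 0.004 and 0.013 m) or (horizontal distance between cone1 and spindle3 below 0.008 m and z of cone1 in the frame of spindle3 between 0.004 and 0.013 m) or (horizontal distance between cone1 and spindle4 below 0.008 m and z of cone1 in the frame of spindle4 between 0.004 and 0.013 m)) and ((horizontal distance between cone2 and spindle1 below 0.008 m and z of cone2 in the frame of spindle1 between 0.004 and 0.013 m) or (horizontal distance between cone2 and spindle2 below 0.008 m and z of cone2 in the frame of spindle2 between 0.004 and 0.013 m) or (horizontal distance between cone2 and spindle3 below 0.008 m and z of cone2 in the frame of spindle3 between 0.004 and 0.013 m) or (horizontal distance between cone2 and spindle4 below 0.008 m and z of cone2 in the frame of spindle4 between 0.004 and 0.013 m)) and ((horizontal distance between cone3 and spindle1 below 0.008 m and z of cone3 in the frame of spindle1 between 0.004 and 0.013 m) or (horizontal distance between cone3 and spindle2 below 0.008 m and z of cone3 in the frame of spindle2 between 0.004 and 0.013 m) or (horizontal distance between cone3 and spindle3 below 0.008 m and z of cone3 in the frame of spindle3 between 0.004 and 0.013 m) or (horizontal distance between cone3 and spindle4 below 0.008 m and z of cone3 in the frame of spindle4 between 0.004 and 0.013 m)) and x of core_mid in the frame of bin between -0.08 and 0.08 m and y of core_mid in the frame of bin between -0.08 and 0.08 m and z of core_mid in the frame of bin below 0.095 m and linear speed of core below 0.03 m/s); the robot touches nothing.
It fails at once if the tape measure is pushed more than 5 cm from its place (distance of tape from where it was at the start of the episode above 0.05 m).
It fails at once if the thread snips is pushed more than 5 cm from its place (distance of snips from where it was at the start of the episode above 0.05 m).
It fails at once if the pin dish is pushed more than 5 cm from its place (distance of pindish from where it was at the start of the episode above 0.05 m).
Of holder1, holder2, holder3 only 2 to 3 are there at a start; the rules pass over those that are not, and their reading is None.
Of cone1, cone2, cone3 only 2 to 3 are there at a start; the rules pass over those that are not, and their reading is None.
At some moment in a run one of holder1, holder2, holder3, cone1, cone2, cone3 may be knocked a few centimetres aside while the robot is not near it.
It also fails if it takes over 210 s, if anything falls off the work surface, if the arm or the gripper's body presses on something with over 40 N, if the wrist force passes 120 N, or if a joint passes its speed limit or range.

## Robot

A 6-joint arm with a two-finger parallel gripper is mounted at the origin on the work surface. World frame = base frame: x ahead of the robot, y to its left, z up, the work surface at z = 0. Lengths are in m, angles in rad, forces in N, time in s.
With the tool pointing down it reaches from about 0.25 to 0.725 m from the base axis. Payload 4 kg.
Tool frame: the origin (TCP) lies between the finger pads; the fingertips stand 14 mm ahead of it and the grasp point (between the pads) lies 5 mm behind it; z points along the fingers, y is the line along which they close (so a half turn about z gives the same grasp; the last joint's range is limited). The gripper opens to 85 mm and grips with 20 to 120 N. Pads are 22 mm wide; open, the fingers measure 114 mm over their backs; the gripper's body (76 mm by 85 mm) begins 54 mm behind the grasp point. The pads swing forward as they close: fully open they stand 13 mm farther back than shut.
Start: joints at [1.238, 0.241, 0.005, 1.335, 0, 1.571], TCP at [0.163, 0.473, 0.245] pointing down, gripper open.
Joint ranges: [-2.72, 2.72], [-1.05, 1.87], [-1.09, 1.28], [-1.99, 2.15], [-1.42, 1.44], [-3.14, 3.14]. Speed limits (rad/s): [2.79, 2.79, 3.14, 3.14, 3.14, 3.14].

## Interface

Orientations are given as a rotation vector (axis times angle).
In Python, from rig import manip gives the robot as it stands. Calls block until the motion is done:
- manip.move_to(position, orientation): joint-space move of the TCP to a pose.
- manip.move_straight(position, ori=None, vel=0.15): straight line of the TCP; ori=None keeps the orientation; vel is the mean speed in m/s.
- manip.goto_joints(angles): joint-space move.
- manip.ungrasp() and manip.gripper_close(newtons=None): open the fingers fully, or close them until they stop; newtons is the grip in N (None keeps the last).
- manip.wait(seconds).
- manip.solve_ik(position, orientation): joint angles nearest the present ones, or None.
- manip.observe(): the state.
- manip.snapshot(name): name is "scene" or "side" or "wrist"; returns (picture, depth): 400x640x3 uint8, blue, green, red; 400x640 float32, m along the optical axis (not along the pixel's ray), 0 where there is no reading.
- manip.camera_model(name): a dict with "fx", "fy", "cx", "cy" (pixels), "world_from_camera" (4x4, takes a point from camera to world coordinates). Camera axes: x right, y up, looking along -z (the intrinsics and any distortion apply to the point x, -y, -z); pixel columns grow to the right and rows downward; lengths in m; the calibration is good to about 2 mm. A picture is of the moment at which its call begins: read the wrist's pose just before it. camera_model takes no time and is no camera call; for the wrist camera it gives the pose at the moment of the call.
A pose or a line that the arm cannot do raises manip.IKError and nothing moves.
- manip.close_job(): hands the job in; it is judged then, once.
The state is a dict: "clock": time; "qpos": joint angles; "qd": joint speeds; "effort": joint torques, N m; "position": TCP position; "ee_rot": TCP orientation; "ft_force": force on the tool from outside, world axes, zero at the start; "ft_torque": the same for the moment, N m; "finger_gap": finger opening in m; "finger_force": force on a finger pad.
Only numpy, scipy, OpenCV 4.12 (cv2) and the standard library are available. Lean on these libraries where they do the work, as an engineer would, in place of code of your own. Each camera call takes 0.05 s, during which the arm holds its last target. There are 200 camera calls.

## Working session

There is one attempt and no reset: what is moved stays moved. The work goes in short steps, each a Python script; the robot and the scene stay as the last script left them, time stands still between calls to the robot, and variables do not carry over. Pictures are saved under pics/ and viewed, at most 14 in all, crops included, and the job is handed in when it is done.

```bash
ls; mkdir -p pics; python3 - <<'E'
from rig import manip
import cv2,numpy as np
for n in("scene","side"):
    im,d=manip.snapshot(n);cv2.imwrite(f"pics/{n}0.png",im);np.save(f"{n}0.npy",d)
    c=manip.camera_model(n);print(n,c["fx"],c["fy"],c["cx"],c["cy"],[k for k in c]);print(np.round(c["world_from_camera"],3))
o=manip.observe();print(o)
E
```

```text
pics
scene 422.4533236360608 422.4533236360608 320.08206781528463 197.75723227454512 ['fx', 'fy', 'cx', 'cy', 'world_from_camera']
[[-0.529 -0.582  0.618  1.261]
 [ 0.849 -0.378  0.37   0.45 ]
 [ 0.019  0.72   0.694  0.925]
 [ 0.     0.     0.     1.   ]]
side 398.86244649669857 398.86244649669857 316.8493980646111 200.14869891839072 ['fx', 'fy', 'cx', 'cy', 'world_from_camera']
[[ 0.839  0.314 -0.444  0.107]
 [-0.544  0.462 -0.7   -0.64 ]
 [-0.015  0.829  0.559  0.58 ]
 [ 0.     0.     0.     1.   ]]
{'clock': 0.1, 'qpos': array([ 1.23800943e+00,  2.41366960e-01,  3.85270994e-03,  1.33521786e+00,
       -3.85744057e-05,  1.57082002e+00]), 'qd': array([-0.00079024, -0.0014387 ,  0.00154191,  0.00168276,  0.00010311,
        0.00012009]), 'effort': array([ 6.32192441e-04, -3.73136938e+01,  2.53010702e+01,  1.08184360e-02,
        2.32814625e-05, -4.15548044e-06]), 'position': array([0.16317028, 0.47204506, 0.24448494]), 'ee_rot': array([-5.20321207e-01, -3.09791639e+00,  3.00848971e-03]), 'ft_force': array([ 1.1723828 ,  0.42344421, -0.11907855]), 'ft_torque': array([-0.02058351,  0.03131623,  0.02848142]), 'finger_force': 0.0, 'finger_gap': 0.08538717795981085}
```

View pics/scene0.png

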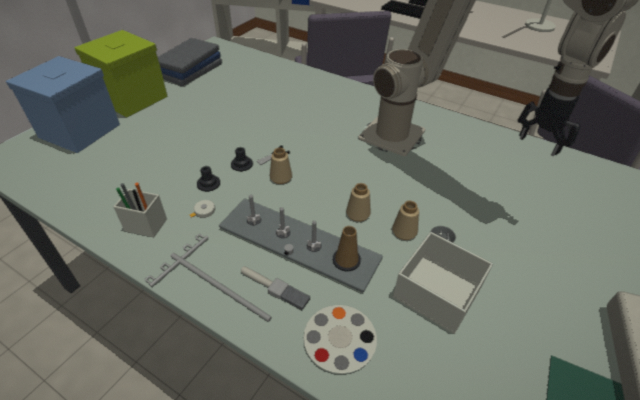

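View pics/side0.png

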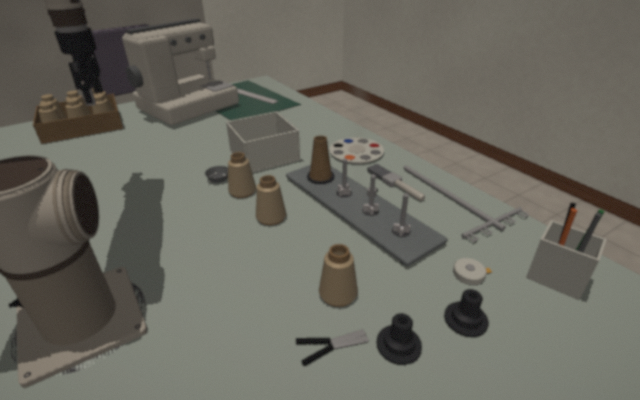

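The scene camera shows three cones at about (280,165), (359,202), (406,220), and two loose holders at (208,180) and (241,158). The core is at (347,248), the bare pins at (252,210), (283,223), (314,237), and the tub at (443,280). The side view agrees. Next I'll measure them from depth.

```bash
cat > h.py <<'E'
import numpy as np,cv2
from rig import manip
def cloud(n,d=None,im=None,C=None):
    C=C or manip.camera_model(n)
    if d is None: im,d=manip.snapshot(n)
    v,u=np.nonzero(d>0);z=d[v,u]
    P=np.c_[(u-C["cx"])/C["fx"]*z,-(v-C["cy"])/C["fy"]*z,-z]
    T=C["world_from_camera"];return P@T[:3,:3].T+T[:3,3],im[v,u]
def clusters(P,zlo,zhi,r=0.004,minn=8):
    from scipy.spatial import cKDTree
    from scipy.sparse.csgraph import connected_components
    m=(P[:,2]>zlo)&(P[:,2]<zhi)&(P[:,0]>.15)&(P[:,0]<.9)&(abs(P[:,1])<.6)
    Q=P[m]
    if len(Q)<minn:return []
    t=cKDTree(Q[:,:2]);_,l=connected_components(t.sparse_distance_matrix(t,r),directed=False)
    return [Q[l==i] for i in range(l.max()+1) if (l==i).sum()>=minn]
E
python3 - <<'E'
from h import *
np.set_printoptions(precision=3,suppress=True)
for n in("scene","side"):
    P,_=cloud(n,np.load(n+"0.npy"),cv2.imread(f"pics/{n}0.png"))
    t=P[(abs(P[:,2])<.01)&(P[:,0]>.2)&(P[:,0]<.7)&(abs(P[:,1])<.4)];print(n,"table",t[:,2].mean(),t[:,2].std())
    for lo,hi in((.1,.15),(.055,.075),(.014,.026)):
        print(lo,hi)
        for c in clusters(P,lo,hi,.006,5):print(len(c),(c.min(0)+c.max(0))/2,c.max(0)-c.min(0),c[:,2].max())
E
```

```text
scene table 0.0009575057239885356 0.002349609215390692
0.1 0.15
85 [ 0.426 -0.201  0.108] [0.041 0.036 0.016] 0.11615729819080156
102 [0.434 0.091 0.107] [0.038 0.037 0.014] 0.11452160714831239
54 [ 0.801 -0.395  0.126] [0.01  0.011 0.048] 0.1499986449089693
120 [ 0.837 -0.421  0.125] [0.041 0.015 0.05 ] 0.14998104151945946
5 [ 0.774 -0.404  0.102] [0.006 0.005 0.003] 0.10323470491784881
57 [ 0.822 -0.383  0.125] [0.01  0.013 0.049] 0.14943249683005777
6 [ 0.767 -0.379  0.101] [0.007 0.006 0.003] 0.10287936040593204
29 [ 0.641 -0.144  0.11 ] [0.01  0.011 0.019] 0.1196122079959333
8 [ 0.838 -0.447  0.101] [0.014 0.008 0.002] 0.10186440385676987
9 [ 0.795 -0.367  0.102] [0.022 0.008 0.004] 0.10387645053282224
116 [0.424 0.239 0.107] [0.039 0.037 0.014] 0.11434116454987997
28 [ 0.632 -0.044  0.112] [0.015 0.009 0.023] 0.12385174847440983
10 [ 0.844 -0.396  0.101] [0.009 0.016 0.002] 0.1025386204259715
8 [ 0.836 -0.374  0.101] [0.009 0.017 0.001] 0.10140055501329448
34 [0.628 0.056 0.111] [0.014 0.012 0.021] 0.12167075584554998
306 [0.622 0.156 0.122] [0.043 0.044 0.042] 0.14271046183854
[... 7746 characters left out ...]
.021 0.002] 0.01604366530674295
12 [ 0.857 -0.098  0.015] [0.009 0.027 0.002] 0.016149187402086373
39 [ 0.855 -0.152  0.015] [0.011 0.071 0.003] 0.016595454462190684
139 [0.429 0.077 0.02 ] [0.065 0.053 0.012] 0.02597450115406208
13 [ 0.854 -0.205  0.016] [0.007 0.019 0.002] 0.016763507736796135
16 [ 0.852 -0.238  0.015] [0.008 0.033 0.003] 0.016770833952888253
543 [ 0.674 -0.31   0.018] [0.062 0.063 0.008] 0.022152725390114814
293 [ 0.777 -0.424  0.02 ] [0.03  0.09  0.012] 0.02599883985927176
211 [ 0.423 -0.215  0.02 ] [0.068 0.057 0.012] 0.02577156783497403
319 [ 0.578 -0.384  0.02 ] [0.052 0.051 0.012] 0.025990690962088614
343 [ 0.443 -0.357  0.02 ] [0.052 0.053 0.012] 0.02597899711175422
```

```bash
cat >> h.py <<'E'
from scipy.spatial.transform import Rotation as Ro
np.set_printoptions(precision=4,suppress=True)
def ori(b): # tool down, closing axis at angle b
    y=np.array([np.cos(b),np.sin(b),0]);z=np.array([0,0,-1.]);return Ro.from_matrix(np.c_[np.cross(y,z),y,z]).as_rotvec()
def disc(P,zt,xy,R=.04,dz=.005):
    "centre of the top-face points at height zt near xy"
    m=(abs(P[:,2]-zt)<dz)&(np.hypot(*(P[:,:2]-xy).T)<R);Q=P[m]
    if len(Q)<4:return None
    (c,r)=cv2.minEnclosingCircle(Q[:,:2].astype(np.float32));return np.r_[c,r,np.median(Q[:,2]),len(Q)]
E
python3 - <<'E'
from h import *
for i,b in enumerate((0,np.pi)):
    manip.move_to([.60,-.047,.30],ori(b));manip.wait(.3)
    C=manip.camera_model("wrist");im,d=manip.snapshot("wrist");cv2.imwrite(f"pics/w{i}.png",im);np.save(f"w{i}.npy",d)
    o=manip.observe();print(o["clock"],o["position"],C["world_from_camera"])
    P,_=cloud("w",d,im,C)
    t=P[abs(P[:,2])<.012];print("table",t[:,2].mean(),t[:,2].std())
    for c in clusters(P,.095,.14,.005,20):print(len(c),(c.min(0)+c.max(0))/2,c.max(0)-c.min(0),c.max(0))
E
```

```text
2.8667 [ 0.6    -0.0466  0.3   ] [[ 1.     -0.0006 -0.0013  0.6008]
 [ 0.001   0.9647  0.2632  0.0203]
 [ 0.0011 -0.2632  0.9647  0.4296]
 [ 0.      0.      0.      1.    ]]
table 0.0009776879049597743 0.001236406613096368
1455 [0.4372 0.0886 0.104 ] [0.0434 0.0472 0.018 ] [0.4589 0.1122 0.113 ]
148 [0.6284 0.0521 0.1088] [0.0117 0.0112 0.0275] [0.6343 0.0577 0.1226]
139 [ 0.6349 -0.0473  0.1091] [0.0113 0.0124 0.027 ] [ 0.6405 -0.0411  0.1227]
164 [ 0.6415 -0.1469  0.1086] [0.0116 0.0124 0.0271] [ 0.6472 -0.1407  0.1221]
85 [ 0.827  -0.359   0.0988] [0.0185 0.0083 0.0071] [ 0.8363 -0.3548  0.1023]
5.8667 [ 0.6   -0.047  0.3  ] [[-1.      0.0003 -0.001   0.6008]
 [-0.     -0.9645 -0.264  -0.1136]
 [-0.0011 -0.264   0.9645  0.4296]
 [ 0.      0.      0.      1.    ]]
table 0.0010473855358126881 0.0013200947763317022
1398 [ 0.4288 -0.2009  0.1042] [0.0448 0.0421 0.0184] [ 0.4512 -0.1799  0.1134]
160 [ 0.6404 -0.1468  0.1092] [0.0118 0.0114 0.0262] [ 0.6462 -0.141   0.1223]
140 [ 0.6338 -0.0476  0.1086] [0.0113 0.0117 0.0268] [ 0.6395 -0.0418  0.122 ]
161 [0.6275 0.0519 0.1088] [0.0116 0.011  0.0268] [0.6333 0.0574 0.1222]
64 [0.4211 0.0744 0.1034] [0.0169 0.0178 0.0167] [0.4296 0.0833 0.1117]
603 [0.6208 0.1411 0.112 ] [0.0444 0.0247 0.034 ] [0.643  0.1534 0.129 ]
```

```bash
python3 -c "
import cv2,numpy as np
cv2.imwrite('pics/ww.png',cv2.resize(np.vstack([cv2.imread('pics/w0.png'),cv2.imread('pics/w1.png')]),(480,600)))"
```

```text
(no output)
```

View pics/ww.png

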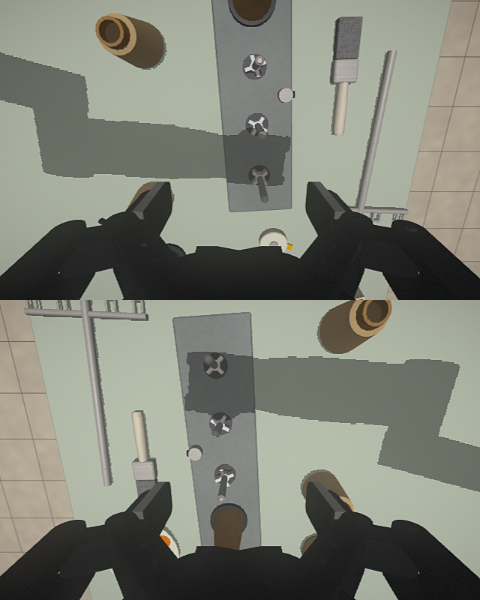

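The spindles agree within 1 mm between the two opposite wrist views: (.628,.052), (.634,-.0475), (.641,-.147). By spacing, spindle1 is at (.6215,.1515). Next I'll put the core in the tub.

```bash
python3 - <<'E'
from h import *
def st(t):
    o=manip.observe();print(t,o["clock"],o["position"],o["ft_force"],o["finger_gap"],o["finger_force"])
c=[.6215,.1515];B=[.565,.394]
for p in ([*c,.27],[*B,.27],[*B,.14],[.578,-.382,.15],[.641,-.147,.26]): print(p,manip.solve_ik(p,ori(0)))
manip.move_to([*c,.20],ori(0));manip.move_straight([*c,.128],vel=.08)
manip.gripper_close(20);st("grip")
manip.move_straight([*c,.26],vel=.12);st("up")
manip.move_straight([*B,.26],vel=.25);manip.move_straight([*B,.13],vel=.12);st("in")
manip.ungrasp();manip.move_straight([*B,.25],vel=.2)
manip.move_to([.5,.1,.35],ori(0))
a,d=manip.snapshot("scene");b,e=manip.snapshot("side")
cv2.imwrite("pics/c1.png",np.hstack([a[120:340,150:500],b[80:380,150:510][:220]]))
st("end")
E
```

```text
[0.6215, 0.1515, 0.27] [0.2391 0.5274 0.4914 1.5348 0.     1.8099]
[0.565, 0.394, 0.27] [0.6089 0.6493 0.6987 1.6201 0.     2.1797]
[0.565, 0.394, 0.14] [0.6089 0.6766 0.4126 1.3068 0.     2.1797]
[0.578, -0.382, 0.15] [-0.584   0.6803  0.4455  1.336   0.      0.9868]
[0.641, -0.147, 0.26] [-0.2254  0.57    0.5365  1.5373  0.      1.3454]
grip 10.3167 [0.6217 0.1516 0.1285] [-0.0178 -0.2416  2.3328] 0.036301347808924515 20.5496194652369
up 11.5667 [0.621  0.1514 0.2589] [-0.0814  0.1454 -0.0754] 0.03668941332134007 20.252724042766204
in 13.95 [0.5656 0.3943 0.1312] [-0.4488  0.2257  0.163 ] 0.03665735496472068 20.2525687942034
end 16.55 [0.5003 0.1011 0.3489] [-0.7399 -0.7621  0.1602] 0.0856304448986564 0.0
```

View pics/c1.png

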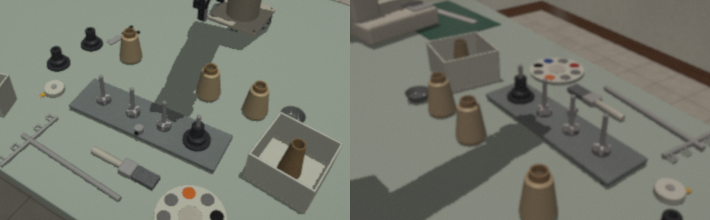

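The core is in the tub, seen at about (295,160) in the left half. Next: the first holder onto the spindle at (.641,-.147).

```bash
cat >> h.py <<'E'
def st(t):
    o=manip.observe();print(t,round(o["clock"],1),o["position"],o["ft_force"],round(o["finger_gap"],4),round(o["finger_force"],1))
def find(xy,zt,R,b=0.,h=.21,off=True):
    """refine the top-face centre with the wrist camera: two passes, the tool above xy"""
    for k in range(2):
        manip.move_to([*xy,zt+h-.03],ori(b));manip.wait(.25)
        C=manip.camera_model("wrist");im,d=manip.snapshot("wrist")
        P,_=cloud("w",d,im,C);r=disc(P,zt+.001,xy,.05,.004);print("find",r)
        if r is None or abs(r[2]-R)>.004: raise SystemExit("not found")
        if np.hypot(*(r[:2]-xy))<.01: return r[:2]
        xy=r[:2]
    return xy
def fz(): return manip.observe()["ft_force"][2]
def fit(sp,b,z0):
    "press the held holder over the pin and turn; z0: TCP height above holder underside"
    manip.move_to([*sp,z0+.134],ori(b));manip.wait(.3);f0=fz();st("above")
    z=z0+.134
    while z>z0+.043:
        z-=.01;manip.move_straight([*sp,z],vel=.06)
        if fz()-f0>6: st("early contact");return False
    while fz()-f0<7 and z>z0+.019: z-=.0015;manip.move_straight([*sp,z],vel=.03);manip.wait(.05)
    st("ride");z_cmd=z
    for i in range(36):
        if z_cmd<=z0+.0195 : break
        b+=np.radians(4);manip.move_to([*sp,z_cmd],ori(b))
        f=fz()-f0
        while f<5 and z_cmd>z0+.0195: z_cmd-=.0015;manip.move_straight([*sp,z_cmd],vel=.03);f=fz()-f0
        if f>13: z_cmd+=.0015;manip.move_straight([*sp,z_cmd],vel=.03)
    print("turned",i);st("end");return z_cmd<=z0+.0195
E
python3 - <<'E'
from h import *
sp=[.6410,-.1469]
h=find([.4425,-.3545],.064,.017)
manip.move_straight([*h,.052],vel=.1);manip.gripper_close(60);st("grip")
manip.move_straight([*h,.2],vel=.15)
print(fit(sp,0.,.052))
E
```

```text
find [  0.4447  -0.3562   0.0172   0.0647 623.    ]
grip 21.2 [ 0.445  -0.3564  0.0524] [ 0.6427 -0.2827  1.1351] 0.0312 59.8
above 23.7 [ 0.6406 -0.1482  0.1864] [ 0.1519  0.7856 -0.87  ] 0.0309 59.5
ride 29.9 [ 0.641  -0.1469  0.0724] [-2.2375 -0.0017  5.6031] 0.0305 60.4
turned 0
end 29.9 [ 0.641  -0.1469  0.0724] [-2.2375 -0.0017  5.6031] 0.0305 60.4
True
```

It seems to have dropped straight home, with no turn needed. I'll release it and check the top height, which should be 0.084 if home and 0.102 if riding. Then the second holder.

```bash
cat >> h.py <<'E'
def check(sp,b=0.):
    manip.move_straight([*sp,.235],vel=.15);manip.move_to([sp[0],sp[1],.27],ori(b));manip.wait(.25)
    C=manip.camera_model("wrist");im,d=manip.snapshot("wrist");cv2.imwrite("pics/chk%d.png"%(10*manip.observe()["clock"]),im)
    P,_=cloud("w",d,im,C);Q=P[np.hypot(*(P[:,:2]-sp).T)<.05]
    hist,e=np.histogram(Q[:,2],np.arange(.015,.135,.004));print([(round(float(a),3),int(n)) for a,n in zip(e,hist) if n>40])
    print(disc(P,.084,sp,.03,.004),disc(P,.103,sp,.03,.004))
E
python3 - <<'E'
from h import *
sp=[.6410,-.1469]
manip.ungrasp();check(sp);st("")
# refresh second holder from the fixed cameras
for n in("scene","side"):
    P,_=cloud(n)
    for xy in([.5785,-.3815],):print(n,disc(P,.063,xy,.08,.006))
E
```

```text
[(0.019, 1915), (0.027, 1320), (0.043, 464), (0.047, 106), (0.079, 81), (0.083, 477), (0.119, 80)]
[  0.6428  -0.1472   0.017    0.0847 554.    ] [ 0.6418 -0.1453  0.0058  0.1033 19.    ]
 32.3 [ 0.6406 -0.1468  0.2687] [ 0.0672 -0.5643  0.5111] 0.0852 0.0
scene [ 0.5791 -0.3779  0.019   0.0636 72.    ]
side [  0.5776  -0.3841   0.0175   0.0629 252.    ]
```

Home: the top is at 0.0847 and it is centred. Now the second holder, onto (.628,.052).

```bash
python3 - <<'E'
from h import *
sp=[.6278,.0520]
h=find([.5785,-.3815],.064,.017)
manip.move_straight([*h,.052],vel=.1);manip.gripper_close(60);st("grip")
manip.move_straight([*h,.2],vel=.15)
ok=fit(sp,0.,.052);print(ok)
if ok: manip.ungrasp();check(sp,manip.observe()["qpos"][0]-(manip.observe()["qpos"][5]-np.pi/2))
st("")
E
```

```text
find [  0.5804  -0.3831   0.0172   0.0647 618.    ]
grip 36.2 [ 0.5807 -0.3833  0.0525] [-0.0279  0.0714  2.0484] 0.0316 59.6
above 39.3 [0.6279 0.0511 0.186 ] [ 0.5602  0.5823 -1.3934] 0.0315 59.4
early contact 42.5 [0.6291 0.0521 0.0881] [-1.1452 -0.133   8.9696] 0.0317 60.3
False
 42.5 [0.6291 0.0521 0.0881] [-1.1452 -0.133   8.9696] 0.0317 60.3
```

It is riding on the fins at the expected height, not on the pin top. I'll carry on with the turning phase from here.

```bash
python3 - <<'E'
from h import *
sp=[.6278,.0520];z0=.052;f0=-1.4;z=.0865;b=0.
for i in range(30):
    b+=np.radians(4);manip.move_to([*sp,z],ori(b));f=fz()-f0
    if i%3==0:print(i,round(z,4),round(f,1))
    while f<5 and z>z0+.0195: z-=.0015;manip.move_straight([*sp,z],vel=.03);f=fz()-f0
    if f>12: z+=.001;manip.move_straight([*sp,z],vel=.03)
    if z<=z0+.0195: break
st("turned %d"%i)
if z<=z0+.0195: manip.ungrasp();check(sp,b)
st("")
E
```

```text
0 0.0865 0.6
turned 0 45.2 [0.628  0.052  0.0725] [-1.1815 -0.1985  5.1014] 0.0319 60.0
[(0.019, 1921), (0.027, 1324), (0.043, 467), (0.047, 115), (0.079, 77), (0.083, 479), (0.115, 50), (0.119, 73)]
[  0.6297   0.0523   0.0172   0.0847 550.    ] [ 0.6278  0.055   0.0053  0.1024 15.    ]
 47.6 [0.6273 0.052  0.2687] [-0.0357 -0.1807 -0.4849] 0.0855 0.0
```

Home as well. Now the cones, one first to test the grip.

```bash
cat >> h.py <<'E'
def coarse(guess,zt=.109,R=.09):
    o=[disc(cloud(n)[0],zt,guess,R,.005) for n in("scene","side")];print("coarse",o)
    g=[r[:2] for r in o if r is not None and r[2]<.026]
    return np.mean(g,0)
def cone(guess,sp):
    h=find(coarse(guess),.110,.019)
    manip.move_straight([*h,.112],vel=.1);manip.gripper_close(40);st("grip")
    manip.move_straight([*h,.255],vel=.15);st("lift")
    manip.move_to([*sp,.255],ori(0));manip.wait(.3);f0=fz();st("above")
    z=.255
    while z>.1405:
        z=max(z-.012 if z>.165 else z-.004,.1405);manip.move_straight([*sp,z],vel=.08)
        if fz()-f0>6: st("contact");break
    st("down")
    if z>.15: return False
    manip.ungrasp();manip.wait(.2);manip.move_straight([*sp,.235],vel=.15);manip.move_to([*sp,.30],ori(0));manip.wait(.25)
    P,_=cloud("wrist");r=disc(P,.139,sp,.03,.004);print("placed",r);st("");return r
E
python3 - <<'E'
from h import *
cone([.4335,.0895],[.6280,.0520])
E
```

```text
coarse [array([ 0.4329,  0.0897,  0.0197,  0.1093, 79.    ]), array([  0.4342,   0.0862,   0.0213,   0.1088, 115.    ])]
find [  0.435    0.089    0.0187   0.1111 446.    ]
grip 51.2 [0.4349 0.089  0.1124] [-2.9922 -0.858   5.4254] 0.0411 37.5
lift 52.3 [0.4344 0.0888 0.2539] [-0.4608 -0.342  -1.9062] 0.0409 36.6
above 53.4 [0.6274 0.0525 0.2561] [ 0.3899  0.814  -1.4873] 0.041 36.6
down 57.1 [0.6281 0.052  0.1406] [-0.2546  0.3217 -1.0586] 0.0407 36.9
placed [  0.6285   0.0521   0.0186   0.1391 505.    ]
 59.2 [0.6274 0.052  0.2982] [-0.3701  0.3984 -0.1399] 0.0855 0.0
```

Seated: the top is at 0.139 (0.138 expected) and centred. Now the other two.

```bash
python3 - <<'E'
from h import *
r=cone([.425,-.204],[.6410,-.1469])
if r is not False and r is not None: cone([.4285,.2375],[.6215,.1515])
E
```

```text
coarse [array([ 0.4266, -0.2018,  0.0215,  0.1096, 68.    ]), array([  0.4246,  -0.2062,   0.0193,   0.109 , 197.    ])]
find [  0.427   -0.2053   0.0188   0.1111 437.    ]
grip 63.3 [ 0.4259 -0.2053  0.1127] [-4.0166  1.0045  7.2925] 0.0406 37.2
lift 64.4 [ 0.4265 -0.2051  0.2539] [ 0.3686  0.2414 -1.2484] 0.0404 36.5
above 65.6 [ 0.6403 -0.1477  0.256 ] [ 0.5922 -0.3952 -0.8323] 0.0406 36.5
down 69.3 [ 0.6413 -0.1471  0.1411] [-0.1274  0.0271  1.95  ] 0.0404 37.5
placed [  0.6435  -0.1471   0.0187   0.1391 508.    ]
 71.4 [ 0.6404 -0.1468  0.2981] [ 0.5562 -0.4482  0.505 ] 0.0856 0.0
coarse [array([ 0.4244,  0.2383,  0.0203,  0.1095, 88.    ]), array([ 0.4251,  0.2368,  0.021 ,  0.1082, 89.    ])]
find [  0.4253   0.2374   0.0186   0.1111 439.    ]
grip 75.9 [0.4243 0.2374 0.113 ] [-4.9608 -1.1988  9.373 ] 0.0402 37.4
lift 77.0 [0.4248 0.2371 0.2539] [-0.2717  0.2972 -2.115 ] 0.0399 36.5
above 78.2 [0.6208 0.1525 0.2558] [ 0.2447  0.058  -1.187 ] 0.0401 36.6
down 81.8 [0.6216 0.1519 0.1417] [-2.338   0.4035  4.2893] 0.0396 38.3
placed [  0.6223   0.1529   0.0186   0.1392 503.    ]
 84.0 [0.6209 0.1513 0.2981] [-0.5206 -0.0546 -0.2871] 0.0854 0.0
```

All seated. One final look before handing in.

```bash
python3 - <<'E'
from h import *
manip.move_to([.35,.0,.40],ori(0));manip.wait(.5)
a,d=manip.snapshot("scene");b,e=manip.snapshot("side")
cv2.imwrite("pics/fin.png",np.hstack([a[110:370,160:500],b[60:320,180:520]]))
for n,i,dd in(("scene",a,d),("side",b,e)):
    P,_=cloud(n,dd,i)
    for s in([.6215,.1515],[.628,.052],[.641,-.147]):print(n,disc(P,.137,s,.03,.005))
E
```

```text
scene [  0.6203   0.1545   0.0195   0.1373 102.    ]
scene [ 0.6268  0.0541  0.0196  0.1365 97.    ]
scene [ 0.643  -0.1448  0.0215  0.1371 88.    ]
side [ 0.6198  0.1513  0.0204  0.1366 80.    ]
side [ 0.6248  0.0523  0.0211  0.1366 93.    ]
side [  0.6403  -0.1478   0.0202   0.1364 135.    ]
```

View pics/fin.png

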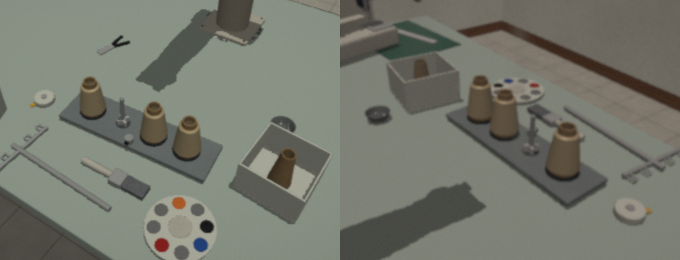

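The three cones stand upright on the plate at about (92,98), (154,123) and (188,138), with one spindle left bare. The core is in the tub at (284,168), and the table is otherwise untouched.

```bash
python3 -c "
from rig import manip
print(manip.close_job())"
```

```text
the job is handed in; nothing more can be done
None
```

The job is handed in at about 85 s of the 210 s: the core is in the tub, both loose holders are home on bare spindles, and all three cones are upright on the fitted holders with their tops at the expected height; no verdict was returned.

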